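Lock the battery case lid and check that it holds

TASK

One of the four slotted screws on the red battery case's lid is still open: with the slotted key, turn it clockwise as far as it goes, so that its slot lies along the lid's long side like the other three. Stand the key back in its holder and let go of it, then take the lid's handle and pull straight up with about 15 N for a moment to check that the lid is held, let it settle back and let go. Turn the screw only with the key, not with the gripper, leave the shut screws shut and do not disturb the other things on the bench.

Things in the scene. Friction and masses are not known exactly. Their poses are not given: they have to be found in the camera images.
- case: Red steel battery case, fixed to the bench: 150 (its x) by 190 (its y, the long side) by 60 mm high, under a red lid 158 by 198 by 10 mm, whose top is 70 mm above the bench. Origin: centre of the underside, z up. The screw centres lie at x = +-52, y = +-72 mm in this frame.
- lid_handle (a point): Middle of the lid's black bar handle: a horizontal round bar 12 mm thick, 100 mm long along the case's y, on two 12 mm legs at its ends; the bar's axis is 48 mm above the lid's top (118 mm above the bench), with free space below it. Axes as the case's.
- lid (a joint): How far the lid has been lifted (m); 0 is down. The lid weighs 0.3 kg and floats on sprung washers under the screw heads: an upward pull of P newtons lifts it by (P - 3)/3 mm, so 15 N lifts it 4 mm. It goes back by itself.
- screw1_slot (a point): The open screw (which corner of the lid it stands at varies): round steel head, 40 mm across, standing upright on the lid. The point is the centre of the slot, level with the top of the head, 91 mm above the bench; x runs along the slot, z up. The slot is 9 mm wide, 9 mm deep, open at both ends.
- screw2_slot (a point): A shut screw (which corner of the lid it stands at varies): round steel head, 40 mm across, standing upright on the lid. The point is the centre of the slot, level with the top of the head, 91 mm above the bench; x runs along the slot, z up. The slot is 9 mm wide, 9 mm deep, open at both ends.
- screw3_slot (a point): A shut screw (which corner of the lid it stands at varies): round steel head, 40 mm across, standing upright on the lid. The point is the centre of the slot, level with the top of the head, 91 mm above the bench; x runs along the slot, z up. The slot is 9 mm wide, 9 mm deep, open at both ends.
- screw4_slot (a point): A shut screw (which corner of the lid it stands at varies): round steel head, 40 mm across, standing upright on the lid. The point is the centre of the slot, level with the top of the head, 91 mm above the bench; x runs along the slot, z up. The slot is 9 mm wide, 9 mm deep, open at both ends.
- screw1 (a joint): Turn of the open screw (rad), growing clockwise seen from above; 0: slot along the case's x; 1.571: the end stop, shut, slot along the case's y (the lid's long side). Starts at 0.3 to 0.7. Stays where it is left; turning takes about 0.12 N m.
- screw2 (a joint): Turn of a shut screw (rad), growing clockwise seen from above; 0: slot along the case's x; 1.571: the end stop, shut, slot along the case's y (the lid's long side). Starts shut, at 1.54 to 1.57. Stays where it is left; turning takes about 0.12 N m.
- screw3 (a joint): Turn of a shut screw (rad), growing clockwise seen from above; 0: slot along the case's x; 1.571: the end stop, shut, slot along the case's y (the lid's long side). Starts shut, at 1.54 to 1.57. Stays where it is left; turning takes about 0.12 N m.
- screw4 (a joint): Turn of a shut screw (rad), growing clockwise seen from above; 0: slot along the case's x; 1.571: the end stop, shut, slot along the case's y (the lid's long side). Starts shut, at 1.54 to 1.57. Stays where it is left; turning takes about 0.12 N m.
- mount1: The fixed mounting that carries screw 1, on that screw's axis; origin on the bench, under the screw; a rubber washer 24 mm across shows between lid and head.
- mount2: The fixed mounting that carries screw 2, on that screw's axis; origin on the bench, under the screw; a rubber washer 24 mm across shows between lid and head.
- mount3: The fixed mounting that carries screw 3, on that screw's axis; origin on the bench, under the screw; a rubber washer 24 mm across shows between lid and head.
- mount4: The fixed mounting that carries screw 4, on that screw's axis; origin on the bench, under the screw; a rubber washer 24 mm across shows between lid and head.
- key: Slotted key, 118 mm tall, 0.14 kg, standing upright in its holder. Origin: middle of the blade's lower edge; z up along the shank, x along the blade. Blade 32 mm wide (x), 5 mm thick (y), thinned to 2.5 mm over the lowest 4 mm; shank 14 mm thick above z = 16 mm; black disc 56 mm across at z = 50 to 55 mm; black paddle handle 56 (x) by 16 (y) mm from z = 70 to 118 mm, parallel to the blade. In the slot the key has about 0.13 rad of play each way.
- holder: Key holder, fixed to the bench: a dark steel tube 68 mm across and 58 mm high with a 41 mm bore, on a flat foot 90 mm across. Origin: centre of the underside, z up. The key hangs in it, any way round, its disc resting on the tube's rim, so that the key's origin is 8 mm above the holder's.
- shock: Bystander: coil-over shock absorber, 280 mm long, 60 mm thick, lying; origin under its middle.
- wrench: Bystander: steel wrench, 190 mm long, lying on the right; origin under its middle.
- driver: Bystander: cordless impact driver lying on its side, about 190 mm long; origin under its barrel.
- socket: Bystander: deep steel socket, 30 mm across, 64 mm tall, standing near the key holder; origin under its centre.
- bolt: Bystander: large steel bolt, 28 mm across, 65 mm tall, standing on its head between robot and case; origin under its centre.
- wishbone: Bystander: black tubular suspension arm, about 280 mm long, lying flat; origin under its middle.
Not all that is in view belongs to the job. Of the things that look like the key, the smaller one is meant. Leave any orange look-alike of the holder alone.

How it is judged (in metres and radians):
On the way, in this order (a step that is already met when the one before it is completed fails the run):
1. the open screw has been turned shut (within 9 degrees of its stop) and the others still are (value of joint each of screw1, screw2, screw3, screw4 above 1.42 rad), for 0.2 s.
2. the key stands in its holder, let go (horizontal distance between key and holder below 0.012 m and z of key in the frame of holder between 0.003 and 0.014 m and angle between key's own z axis and vertical below 0.12 rad and contact force between the fingers and key below 0.1 N and linear speed of key below 0.03 m/s), for 0.2 s.
3. the lid has been pulled up with 9 to 21 N (lifted 2 to 6 mm) for 0.15 s, by the gripper, with the key in its holder (value of joint lid above 0.002 m and contact force between the fingers and case above 1 N and horizontal distance between key and holder below 0.012 m and z of key in the frame of holder between 0.003 and 0.014 m and angle between key's own z axis and vertical below 0.12 rad), for 0.15 s.
At the end, for the whole second after the job is handed in: All four screws are shut (within 9 degrees of the stop), the key stands upright in its holder, released and at rest (within 12 mm of its middle, disc on the rim), and the lid is down again (within 0.8 mm) and released (all of step 1 and all of step 2 and value of joint lid below 0.0008 m); the robot touches nothing.
It fails at once if the gripper or arm touches a screw (more than 1.5 N) (contact force between any of the fingers, the arm and mount1 above 1.5 N or contact force between any of the fingers, the arm and mount2 above 1.5 N or contact force between any of the fingers, the arm and mount3 above 1.5 N or contact force between any of the fingers, the arm and mount4 above 1.5 N).
It fails at once if a shut screw is turned open by more than 17 degrees (value of joint any of screw2, screw3, screw4 below 1.27 rad).
It fails at once if the lid is pulled with more than 21 N (lifted over 6 mm) (value of joint lid above 0.006 m).
It fails at once if a bystander is moved more than 25 mm (distance of any of shock, wrench, driver, socket, bolt, wishbone from where it was at the start of the episode above 0.025 m).
It also fails if it takes over 67 s, if anything falls off the work surface, if the arm or the gripper's body presses on something with over 40 N, if the wrist force passes 120 N, or if a joint passes its speed limit or range.

ROBOT

A 6-joint arm with a two-finger parallel gripper is mounted at the origin on the work surface. World frame = base frame: x ahead of the robot, y to its left, z up, the work surface at z = 0. Lengths are in mm, angles in rad, forces in N, time in s.
With the tool pointing down it reaches from about 350 to 775 mm from the base axis. Payload 7.3 kg.
Tool frame: the origin (TCP) lies between the finger pads; the fingertips stand 8 mm ahead of it and the grasp point (between the pads) lies 11 mm behind it; y points along the fingers, z is the direction in which the jaws open and shut, and the axes are right-handed (so a half turn about y gives the same grasp; the last joint's range is limited). The gripper opens to 92 mm and grips with 3 to 60 N. Pads are 19 mm wide; open, the fingers measure 130 mm over their backs; the gripper's body (75 mm by 190 mm) begins 47 mm behind the grasp point.
Start: joints at [-1.398, 0.342, 1.524, -0, 1.275, -0.146], TCP at [164.572, -498.561, 203.241] pointing down, gripper open.
Joint ranges: [-2.53, 2.53], [-0.77, 2.02], [0.04, 2.7], [-1, 4.14], [0.28, 2.66], [-3.11, 3.11]. Speed limits (rad/s): [2.57, 2.57, 3.14, 3.14, 3.14, 3.14].

INTERFACE

Orientations are given as [roll, pitch, yaw] about the fixed x, y, z axes, in that order (R = Rz(yaw) Ry(pitch) Rx(roll)).
In Python, from plant import bot, vision, job gives the robot as it stands. The module is installed in compiled form; this text tells all that it offers.
- The arm moves only by the tool arm_command, never from a script. Its argument "deltas" is a list of rows, each a list of 4 numbers: the shift along the tool's x, y, z in m, then the turn about the tool's y in degrees. In form: [[x, y, z, twist], ...]. A call has 1 to 5 rows; each row shifts and turns the commanded pose from where the row before left it, along the tool's axes as they then stand; what a row does not reach is not made up. A row lasts 1/10 s, in which the tool goes at most 50 mm and 8.59 degrees, less where a joint would pass 70% of its speed; a pose out of reach is approached as far as the arm can. A call is refused whole if a number of a shift passes 0.05 or a number of a turn 8.59, either way. A call with a gripper value outside its range is refused whole. "claw" is the closure in counts, from 0 (fully open) to 255 (shut), set as the call begins (left out, the last holds). The fingers move at their own pace and stop on an object; the grip force is fixed at half the most. Time passes only in rows, so rows that do not move let the fingers close. It gives the time, the measured TCP pose, the force and the opening at its end, in the units of the state.
- bot.get_obs(): the state, without advancing time (a new reading comes with each control period).
- vision.capture(name): name is "scene" or "top" or "wrist"; returns a dict with "img" (420x560x3 uint8, red, green, blue), "camera_matrix" (3x3 intrinsics, pixels), "dist_coeffs" ([k1, k2, p1, p2, k3] as OpenCV has them; the pictures are not rectified), "world_to_cam" (4x4, takes a point from world to camera coordinates); the wrist camera has in their place "mount" (4x4, takes a point from camera to tool coordinates, whose origin is the TCP and whose axes are the tool frame's). Camera axes: x right, y down, z forward; pixel columns grow to the right and rows downward; lengths in mm; the calibration is good to about 2 mm. A picture is of the moment at which its call begins: read the wrist's pose just before it. There is no depth.
- job.close_job(): hands the job in, once; it reports no verdict.
Trained networks look in a picture, given as the dict that the camera call returned (one of the last four; its "shot" number tells which), for a name from the list of things; names that differ only in an ending like _2 or _b are one class to them, and where a whole thing is asked for, a point or a joint stands for the part that bears it (a point fixed in the world has none). Each returns a list of dicts, best first, with "confidence" (0 to 1); they miss things now and then, are a little off and sometimes report something else, mostly with a low value. They report only what shows in the picture. A call takes as long as a camera call. They do not tell look-alikes from the thing itself.
- vision.find_in(picture, name): "xyz" ([x, y, z] in mm, in the coordinates of the camera as it stood for that picture, good to about 4 mm: the middle of the surface that is visible of it).
- vision.regions_of(picture, name): "mask" (420x560 bool, what is visible of it).
The state is a dict: "time": time; "joint_positions": joint angles; "dq": joint speeds; "tau": joint torques, N m; "tool_pos": TCP position; "tcp_rot": TCP orientation; "contact_force": force on the tool from outside, world axes, zero at the start; "moment": the same for the moment, N m; "grip_width": finger opening in mm.
Only numpy, scipy, OpenCV 4.12 (cv2) and the standard library are available. Lean on these libraries where they do the work, as an engineer would, in place of code of your own. Each camera call takes 0.05 s, during which the arm holds its last target. There are 200 camera calls.

## Working session

There is one attempt and no reset: what is moved stays moved. The work goes in short steps, Python scripts to look and compute and a tool call to move; the robot and the scene stay as the last step left them, time stands still between calls to the robot, and variables do not carry over. Pictures are saved under pics/ and viewed, about 8 in all and at most 12, crops included, and the job is handed in when it is done.

Besides the shell and the picture viewer there is one more tool, called after "Request:" by a JSON object that holds its "api" and its "payload". arm_command: Moves the arm, as the interface text tells. Its arguments: {"type":"object","properties":{"deltas":{"type":"array","items":{"type":"array","items":{"type":"number"}}},"claw":{"type":"number"}},"required":["deltas"]}

```bash
mkdir -p pics
cat > h.py <<'E'
import numpy as np, cv2
from plant import bot, vision, job
from scipy.spatial.transform import Rotation as R
def save(p,n): cv2.imwrite('pics/'+n,cv2.cvtColor(p['img'],cv2.COLOR_RGB2BGR))
def T_wc(p,o=None):  # cam->world
    if 'world_to_cam' in p: return np.linalg.inv(np.array(p['world_to_cam']))
    T=np.eye(4);T[:3,:3]=R.from_euler('xyz',o['tcp_rot']).as_matrix();T[:3,3]=o['tool_pos']
    return T@np.array(p['mount'])
def px2w(p,T,uv,z):
    uv=np.array(uv,float).reshape(-1,1,2)
    n=cv2.undistortPoints(uv,np.array(p['camera_matrix']),np.array(p['dist_coeffs'])).reshape(-1,2)
    d=np.c_[n,np.ones(len(n))]@T[:3,:3].T; c=T[:3,3]
    return c+d*((z-c[2])/d[:,2])[:,None]
def w2px(p,T,X):
    Ti=np.linalg.inv(T); 
    return cv2.projectPoints(np.array(X,float).reshape(-1,1,3),cv2.Rodrigues(Ti[:3,:3])[0],Ti[:3,3],np.array(p['camera_matrix']),np.array(p['dist_coeffs']))[0].reshape(-1,2)
def found(p,T,name):
    for f in vision.find_in(p,name):
        print(name,round(f['confidence'],2),(T@np.r_[f['xyz'],1])[:3].round(1))
E
python3 - <<'E'
from h import *
o=bot.get_obs();print(o)
for c in ('top','scene'):
    p=vision.capture(c);T=T_wc(p);save(p,c+'0.png');print(c,T[:3,3].round())
    for n in ('case','lid_handle','screw1_slot','key','holder','socket','bolt','shock','wrench','driver','wishbone'): found(p,T,n)
E
```

```text
{'time': 0.0, 'joint_positions': array([-1.39804627e+00,  3.42694802e-01,  1.52500051e+00, -4.71380861e-06,
        1.27535888e+00, -1.46018823e-01]), 'dq': array([-0.0013605 , -0.00128464,  0.00060712, -0.00197479,  0.00196244,
       -0.000251  ]), 'tau': array([-2.58915986e-05, -4.31237698e+01, -2.44220138e+01,  7.16627156e-02,
        5.59932785e-02, -1.45013391e-04]), 'tool_pos': array([ 164.47081391, -498.12834228,  202.56522042]), 'tcp_rot': array([-1.57224297e+00,  2.08195228e-04, -2.82282255e+00]), 'contact_force': array([ 0.72910469,  0.15322873, -0.11599788]), 'moment': array([ 0.07614802, -0.03771388, -0.01902718]), 'grip_width': 92.07948735645684}
top [ 407.   -4. 1434.]
case 0.74 [538.4 152.8  72.7]
lid_handle 0.95 [539.8 151.1  72.4]
lid_handle 0.35 [578.5 236.5  90.1]
screw1_slot 0.68 [505.7  74.5  92.7]
key 0.61 [ 630.4 -182.6  112. ]
key 0.59 [ 504.6 -232.2   90.4]
holder 0.81 [ 497.  -219.1    6.9]
holder 0.61 [ 489.1 -115.     6.1]
holder 0.19 [ 572.  -262.7   66.8]
socket 0.39 [ 572.9 -262.    63.6]
bolt 0.49 [607.4  96.1  91.4]
shock 0.83 [ 742.2 -225.    48.5]
shock 0.57 [610.2  97.4  88.7]
wrench 0.91 [ 425.1 -405.3    9.6]
driver 0.74 [ 578.9 -455.    51.2]
wishbone 0.57 [564.5 456.   20.5]
scene [ 955. -635.  872.]
case 0.55 [475.6 215.   99.4]
lid_handle 0.73 [550.4 144.6  71.7]
screw1_slot 0.5 [512.9  69.7  88.3]
key 0.87 [ 646.6 -196.1  115.3]
key 0.65 [ 518.4 -244.4   93.1]
holder 0.93 [ 497.9 -132.1   35.4]
holder 0.72 [ 524.7 -258.3   23.7]
socket 0.58 [ 584.4 -271.2   39.8]
bolt 0.55 [ 518.6 -241.3   91.9]
bolt 0.46 [415.5  69.2  25.5]
bolt 0.33 [509.9  69.8  95.7]
shock 0.64 [ 750.2 -257.6   49.6]
wrench 0.75 [ 431.7 -404.     6.9]
driver 0.41 [478.8 210.   89.6]
```

Run:
```python
import cv2,numpy as np
a=cv2.imread('pics/top0.png');cv2.imwrite('pics/top0b.png',cv2.resize(a,(800,600),interpolation=cv2.INTER_CUBIC))
```

```text
(no output)
```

View pics/top0b.png

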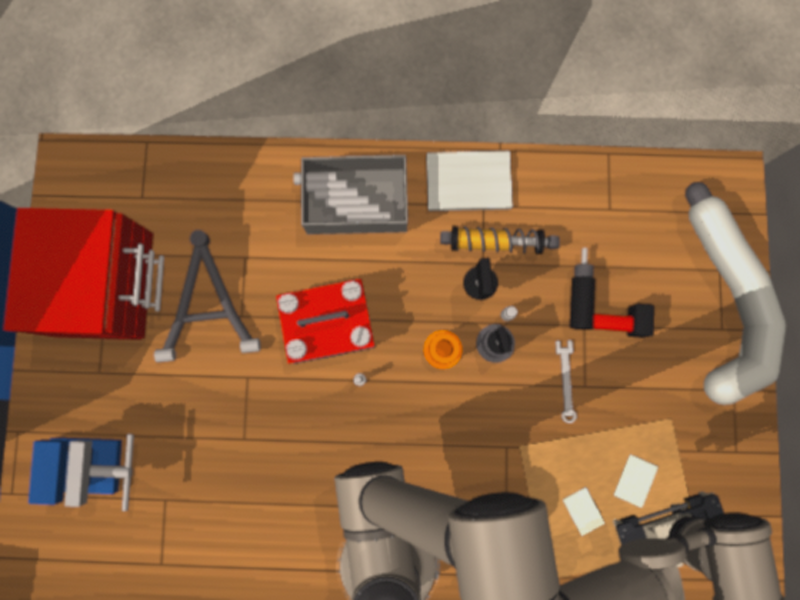

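View pics/scene0.png

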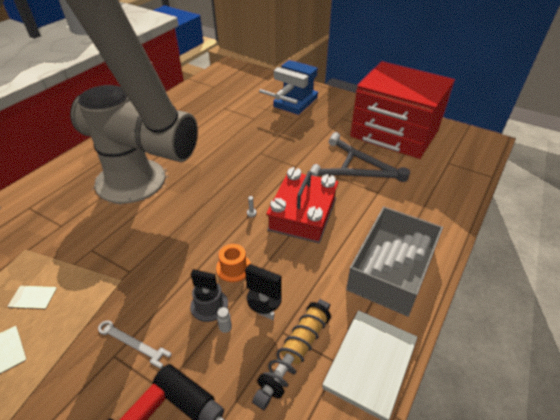

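The red case has four screws, at pixels (288,303), (352,290), (296,349) and (361,336) of the 800-wide top view. The small key stands in the dark holder at (496,342). The orange look-alike is at (443,349) and the larger key at (481,280). I'll move over the holder next.

Request:
{"api": "arm_command", "payload": {"deltas": [[-0.0445,-0.011,-0.0165,0],[-0.0445,-0.011,-0.0165,0],[-0.0445,-0.011,-0.0165,0],[-0.0445,-0.011,-0.0165,0],[-0.0445,-0.011,-0.0165,0]]}}

```text
time: 1.7
tool_pos: [351.2, -349.1, 258.9]
tcp_rot: [-1.57, 0.0, -2.823]
contact_force: [0.6, -1.4, 0.4]
grip_width: 91.9
```

Request:
{"api": "arm_command", "payload": {"deltas": [[-0.0445,-0.011,-0.0165,0],[-0.0445,-0.011,-0.0165,0],[-0.0445,-0.011,-0.0165,0],[-0.03,-0.011,-0.0165,0],[0,0,0,0]]}}

```text
time: 2.2
tool_pos: [487.5, -233.6, 303.5]
tcp_rot: [-1.569, 0.003, -2.818]
contact_force: [0.1, -0.0, -0.0]
grip_width: 91.9
```

Run:
```python
from h import *
o=bot.get_obs();print(o['time'],o['tool_pos'],o['tcp_rot'],o['contact_force'])
p=vision.capture('wrist');T=T_wc(p,o);save(p,'w1.png');print(np.array(p['mount']).round(2));print(T[:3,3])
for n in ('key','holder','socket'): found(p,T,n)
```

```text
2.2 [ 487.4955247  -233.63664184  303.464999  ] [-1.56944083e+00  2.71652189e-03 -2.81763245e+00] [ 0.06983525 -0.04330462 -0.04976776]
[[   0.      0.97    0.26  -69.47]
 [  -0.     -0.26    0.97 -181.47]
 [   1.     -0.     -0.      0.37]
 [   0.      0.      0.      1.  ]]
[ 552.92601803 -211.79200864  485.12174123]
key 0.87 [617.5 -72.7  39.6]
key 0.66 [ 503.9 -240.6   62.7]
holder 0.88 [ 520.6 -225.2    4.4]
holder 0.76 [ 485.1 -117.3   33.6]
socket 0.78 [ 572.8 -260.3   61.4]
```

View pics/w1.png

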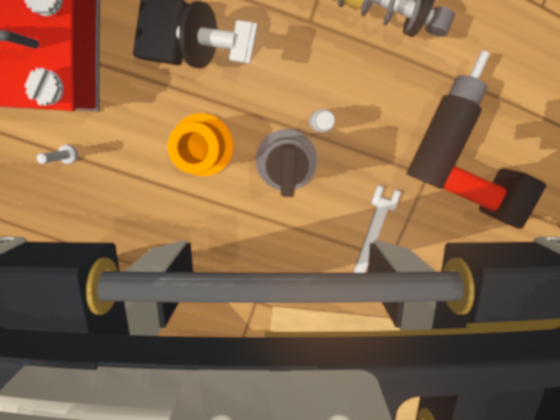

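Wrist view: the key in its holder shows at (287,165), paddle running vertically in the image, which is along tool x. The near corner screw at (43,86) has an oblique slot, so it is probably the open one. Zooming in on both.

Run:
```python
import cv2,numpy as np
a=cv2.imread('pics/w1.png')
k=cv2.resize(a[115:215,240:340],(600,600),interpolation=cv2.INTER_CUBIC)
s=cv2.resize(a[0:120,0:40*1+60],(200,240))
s=cv2.resize(a[50:125,0:50+0],(200,300),interpolation=cv2.INTER_CUBIC)
s2=cv2.resize(a[50:125,10:60+25],(200,200),interpolation=cv2.INTER_CUBIC)
o=np.zeros((600,800,3),np.uint8);o[:,:600]=k;o[:200,600:]=s2
s3=cv2.resize(a[0:75,10:85],(200,200),interpolation=cv2.INTER_CUBIC);o[200:400,600:]=s3
cv2.imwrite('pics/w1c.png',o)
```

```text
(no output)
```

View pics/w1c.png

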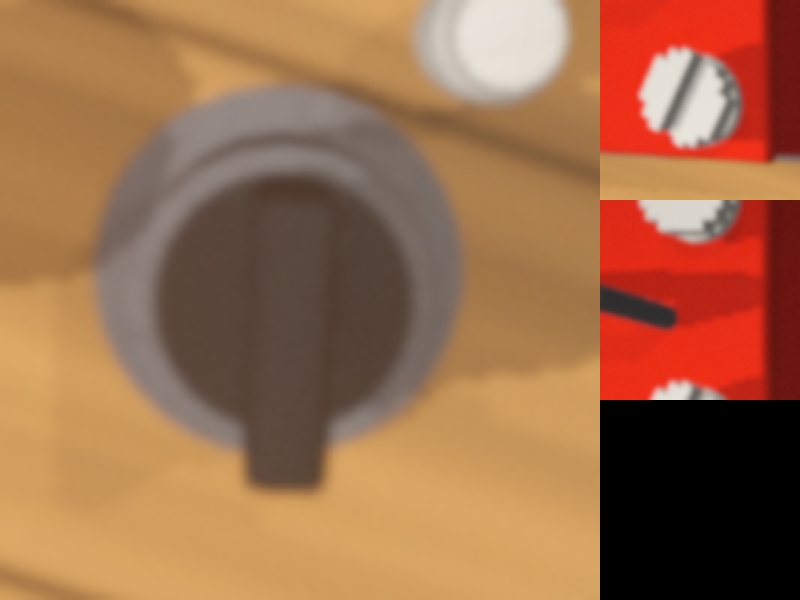

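Run:
```python
from h import *
o=bot.get_obs();p=vision.capture('wrist');T=T_wc(p,o)
a=px2w(p,T,[(288.9,147.5),(287.7,196.2)],126);print(a,np.linalg.norm(a[0]-a[1]),a.mean(0))
d=a[0]-a[1];print('yaw paddle',np.arctan2(d[1],d[0]))
print(px2w(p,T,[(287.3,165)],63), px2w(p,T,[(266.2,165),(308.5,165)],63))
print('tube',px2w(p,T,[(240+95/6,115+270/6),(240+462/6,115+270/6)],58))
print('tool yaw',o['tcp_rot'][2]+np.pi)
print('screw',px2w(p,T,[(43,86)],91))
```

```text
[[ 526.79759622 -233.46453462  126.        ]
 [ 475.56984761 -249.26878119  126.        ]] 53.61022698067079 [ 501.18372191 -241.36665791  126.        ]
yaw paddle 0.29924526655062206
[[ 501.04170293 -241.69268898   63.        ]] [[ 492.62313086 -216.06344764   63.        ]
 [ 509.54081713 -267.44769127   63.        ]]
tube [[ 493.93929889 -201.40032679   58.        ]
 [ 518.61085529 -276.34029677   58.        ]]
tool yaw 0.31793816317740964
screw [[505.62980613  65.3012871   91.        ]]
```

Request:
{"api": "arm_command", "payload": {"deltas": [[-0.005,0.045,0.006,1],[-0.0053,0.045,0.0058,0],[0,0.045,0,0],[0,0.045,0,0],[0,0.03,0,0]]}}

```text
time: 2.95
tool_pos: [495.6, -244.9, 88.9]
tcp_rot: [-1.574, -0.003, -2.843]
contact_force: [-1.1, 0.4, 0.8]
grip_width: 91.4
```

Request:
{"api": "arm_command", "payload": {"deltas": [[0,0,0,0],[0,0,0,0]]}}

```text
time: 3.15
tool_pos: [497.7, -245.6, 92.8]
tcp_rot: [-1.571, -0.0, -2.842]
contact_force: [-0.3, 0.7, 1.2]
grip_width: 92.0
```

Run:
```python
from h import *
o=bot.get_obs();print(o['tool_pos'],o['tcp_rot'],o['contact_force'],o['joint_positions'].round(3))
p=vision.capture('wrist');T=T_wc(p,o);save(p,'w2.png')
for n in ('key','holder','socket'): found(p,T,n)
```

```text
[ 497.72594258 -245.61620564   92.83073786] [-1.57069808e+00 -9.71107197e-05 -2.84168989e+00] [-0.31299891  0.67057785  1.21594001] [-0.596  0.506  1.593 -0.     1.043  0.675]
key 0.95 [ 508.7 -240.5   81.6]
key 0.57 [591.7 -83.5  36.4]
key 0.25 [ 501.9 -389.4    8.2]
holder 0.84 [ 527.9 -231.3   13. ]
holder 0.63 [ 493.3 -122.1   41.6]
socket 0.83 [ 571.  -258.9   62.8]
```

View pics/w2.png

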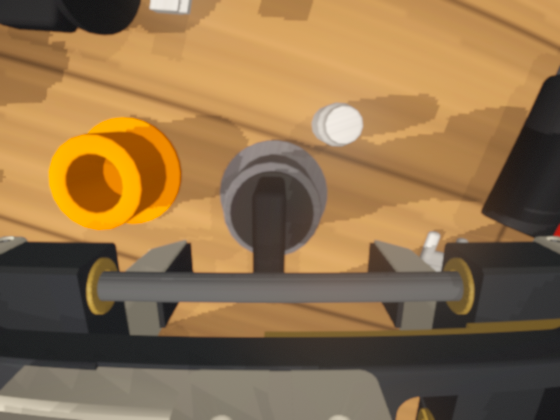

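The paddle is at column 269 and the jaw centre at about 280, so the tool is about 3 mm off across the jaws. I'll correct that and close.

Request:
{"api": "arm_command", "payload": {"deltas": [[-0.0044,0,-0.003,0],[0,0,0,0],[0,0,0,0]]}}

```text
time: 3.65
tool_pos: [501.6, -240.3, 92.7]
tcp_rot: [-1.57, 0.0, -2.84]
contact_force: [-0.2, -0.3, -1.1]
grip_width: 91.6
```

Request:
{"api": "arm_command", "payload": {"deltas": [[0,0,0,0],[0,0,0,0],[0,0,0,0],[0,0,0,0],[0,0,0,0]], "claw": 255}}

```text
time: 4.15
tool_pos: [501.3, -240.5, 92.2]
tcp_rot: [-1.571, -0.0, -2.84]
contact_force: [-0.3, -0.5, -0.7]
grip_width: 56.4
```

Request:
{"api": "arm_command", "payload": {"deltas": [[0,0,0,0],[0,0,0,0],[0,0,0,0]]}}

```text
time: 4.45
tool_pos: [501.3, -240.5, 92.2]
tcp_rot: [-1.571, -0.0, -2.84]
contact_force: [-0.2, -0.2, -0.1]
grip_width: 32.5
```

Request:
{"api": "arm_command", "payload": {"deltas": [[0,0,0,0],[0,0,0,0],[0,0,0,0],[0,0,0,0]]}}

```text
time: 4.85
tool_pos: [501.2, -240.4, 92.2]
tcp_rot: [-1.571, -0.0, -2.84]
contact_force: [-0.6, 0.5, 0.9]
grip_width: 15.4
```

```bash
cat >> h.py <<'E'
def plan(xyz,dyaw_deg=0,n=5,o=None):
    """rows: even shift in world, even twist (deg about tool y, + = clockwise)"""
    o=o or bot.get_obs();Rm=R.from_euler('xyz',o['tcp_rot']).as_matrix();d=(np.array(xyz)-o['tool_pos'])/n
    for i in range(n):
        Rk=Rm@R.from_euler('y',dyaw_deg*i/n,degrees=True).as_matrix()
        print((Rk.T@d/1000).round(4),round(dyaw_deg/n,2),round(np.linalg.norm(d),1))
E
python3 -c "
from h import *
plan((501.2,-240.4,240),0,4)
o=bot.get_obs();o['tool_pos']=np.array([501.2,-240.4,240]);plan((495,0,240),23,6,o)"
```

```text
[ 0.    -0.037 -0.   ] 0.0 37.0
[ 0.    -0.037 -0.   ] 0.0 37.0
[ 0.    -0.037 -0.   ] 0.0 37.0
[ 0.    -0.037 -0.   ] 0.0 37.0
[-0.0109  0.     -0.0386] 3.83 40.1
[-0.0083  0.     -0.0392] 3.83 40.1
[-0.0057  0.     -0.0397] 3.83 40.1
[-0.003  0.    -0.04 ] 3.83 40.1
[-0.0003  0.     -0.0401] 3.83 40.1
[ 0.0024  0.     -0.04  ] 3.83 40.1
```

Request:
{"api": "arm_command", "payload": {"deltas": [[0,-0.015,0,0],[0,-0.033,0,0],[0,-0.035,0,0],[0,-0.035,0,0],[0,-0.03,0,0]]}}

```text
time: 5.35
tool_pos: [501.3, -240.5, 242.0]
tcp_rot: [-1.57, 0.001, -2.84]
contact_force: [0.7, 0.2, -1.9]
grip_width: 15.4
```

Request:
{"api": "arm_command", "payload": {"deltas": [[-0.0109,0,-0.0386,3.8],[-0.0083,0,-0.0392,3.8],[-0.0057,0,-0.0397,3.8],[-0.003,0,-0.04,3.8],[0,0,-0.04,3.8]]}}

```text
time: 5.85
tool_pos: [495.2, -38.7, 240.1]
tcp_rot: [-1.571, -0.0, 3.108]
contact_force: [0.8, 0.9, -1.2]
grip_width: 15.5
```

Request:
{"api": "arm_command", "payload": {"deltas": [[0.0024,0,-0.038,3.8],[0,0,0,0],[0,0,0,0],[0,0,0,0]]}}

```text
time: 6.25
tool_pos: [494.4, -2.9, 240.1]
tcp_rot: [-1.57, -0.0, 3.045]
contact_force: [0.0, 0.3, -2.2]
grip_width: 15.7
```

Run:
```python
from h import *
o=bot.get_obs();print(o['tool_pos'],o['tcp_rot'],o['contact_force'],o['joint_positions'].round(3),o['grip_width'])
p=vision.capture('wrist');T=T_wc(p,o);save(p,'w3.png')
for n in ('case','lid_handle','screw1_slot','key'): found(p,T,n)
```

```text
[494.42494322  -2.87084938 240.08155615] [-1.57027914e+00 -7.00716368e-05  3.04504771e+00] [ 0.04672327  0.29211296 -2.16397904] [-1.610e-01  2.580e-01  1.540e+00 -1.000e-03  1.344e+00  1.507e+00] 15.689894007844034
case 0.68 [546.1 143.5  69.7]
case 0.59 [509.7  69.8  93.9]
lid_handle 0.59 [543.5 147.3  69.1]
lid_handle 0.57 [504.   -6.4 244.6]
lid_handle 0.41 [609.6  96.7  92.1]
lid_handle 0.2 [477.7 207.7  91.8]
screw1_slot 0.83 [507.1  73.4  91.2]
key 0.89 [621.4 -50.6  39.7]
key 0.68 [608.4  94.3  93.5]
key 0.56 [508.   -7.3 246.4]
```

View pics/w3.png

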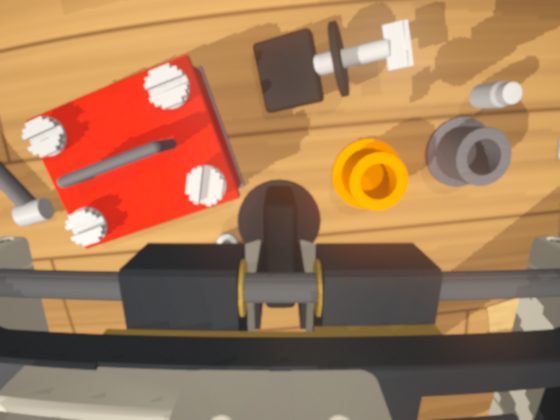

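Wrist view: the four screws are at (168,87), (45,136), (207,186) and (87,227), and the open one is (207,186). The key is held upright at (280,215). I'll zoom in on the screws.

Run:
```python
import cv2,numpy as np
a=cv2.imread('pics/w3.png')
f=lambda x,y,r,s:cv2.resize(a[y-r:y+r,x-r:x+r],(s,s),interpolation=cv2.INTER_CUBIC)
o=np.zeros((600,800,3),np.uint8);o[:500,:500]=f(207,186,25,500)
o[:300,500:]=f(168,87,25,300);o[300:600,500:]=f(87,227,25,300)
cv2.imwrite('pics/w3c.png',o)
```

```text
(no output)
```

View pics/w3c.png

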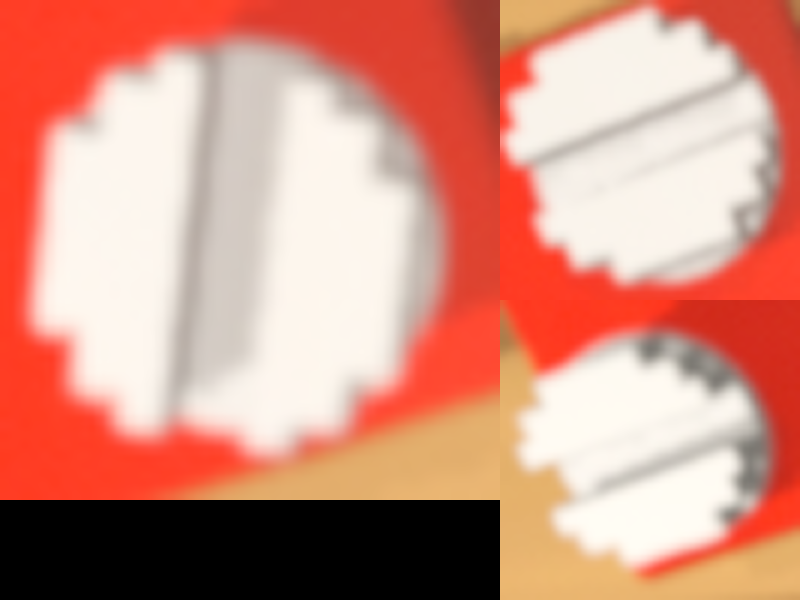

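Run:
```python
from h import *
o=bot.get_obs();p=vision.capture('wrist');T=T_wc(p,o)
s=px2w(p,T,[(204.6,186),(165,86),(84,227.8),(44,135.5)],91);print(s)
print([np.linalg.norm(s[0]-s[i]) for i in (1,2,3)],s.mean(0))
def ang(a,b):
    w=px2w(p,T,[a,b],91);d=w[0]-w[1];return np.arctan2(d[1],d[0])
print('open slot',ang((182+20.5,166),(182+16.5,204)),ang((182+28.5,168.5),(182+24.5,205)))
print('s2',ang((143+4,62+16),(143+24,62+8)))
for i,j in((0,1),(2,3)): d=s[j]-s[i];print('case yaw x',np.arctan2(d[1],d[0]))
for i,j in((0,2),(1,3)): d=s[j]-s[i];print('case yaw y',np.arctan2(d[1],d[0])-np.pi/2)
print('tool',o['tcp_rot'][2]-np.pi,o['tool_pos'])
# dark holder rim bore & key disc
print('holder rim',px2w(p,T,[(483,153)],58))
print('key disc',px2w(p,T,[(279,220)],240-92.2+63))
p=vision.capture('top');T=T_wc(p);found(p,T,'screw1_slot');save(p,'top1.png')
print(w2px(p,T,s))
```

```text
[[507.48352716  73.00158067  91.        ]
 [608.69661436  96.75796985  91.        ]
 [475.45668986 213.05193123  91.        ]
 [577.39305463 232.48992061  91.        ]]
[np.float64(103.96371985925884), np.float64(143.66565003949003), np.float64(174.13751063304505)] [542.2574715  153.82535059  91.        ]
open slot -0.2614766731099451 -0.25957762812823265
s2 1.8009165966713132
case yaw x 0.23054335157371714
case yaw x 0.18842539757037052
case yaw y 0.22481518226068453
case yaw y 0.2266645538216996
tool -0.09790274570047774 [494.42304667  -2.97541662 240.13101491]
holder rim [[ 509.53006175 -235.90107827   58.        ]]
key disc [[499.98804265  -3.2375065  210.8       ]]
[[251.59303581 234.77298335]
 [245.19755216 202.69248043]
 [206.58056926 243.74919631]
 [201.99008973 211.33115445]]
```

Request:
{"api": "arm_command", "payload": {"deltas": [[0,0,0,-8.55],[0,0,0,-8.55],[0,0,0,-8.55],[0,0,0,-8.55],[0,0,0,-8.55]]}}

```text
time: 7.15
tool_pos: [494.4, -2.2, 240.2]
tcp_rot: [-1.571, -0.0, -2.486]
contact_force: [0.2, -1.1, -0.9]
grip_width: 15.9
```

Request:
{"api": "arm_command", "payload": {"deltas": [[0,0,0,-8.55],[0,0,0,-8.55],[0,0,0,-8.55],[0,0,0,-8.55],[0,0,0,-8.55]]}}

```text
time: 7.65
tool_pos: [494.4, -2.3, 240.2]
tcp_rot: [-1.571, -0.0, -1.74]
contact_force: [-0.6, 0.4, -1.9]
grip_width: 15.7
```

Request:
{"api": "arm_command", "payload": {"deltas": [[0,0,0,-8.55],[0,0,0,-8.55],[0,0,0,-8.55],[0,0,0,-8.55],[0,0,0,-8.55]]}}

```text
time: 8.15
tool_pos: [494.4, -2.2, 240.2]
tcp_rot: [-1.571, -0.0, -0.994]
contact_force: [0.2, 0.8, -1.5]
grip_width: 15.7
```

Request:
{"api": "arm_command", "payload": {"deltas": [[-0.01,0,0,-8.55],[0.035,0,0,-8.55],[0,0,0,-8.55],[0,0,0,-8.55],[0,0,0,0]]}}

```text
time: 8.65
tool_pos: [512.1, -20.3, 240.1]
tcp_rot: [-1.571, 0.0, -0.402]
contact_force: [-0.3, -0.9, -1.7]
grip_width: 15.6
```

Run:
```python
from h import *
bot.get_obs();vision.capture('top')
o=bot.get_obs();print(o['tool_pos'],o['tcp_rot'],o['contact_force'],o['joint_positions'].round(3),o['grip_width'])
p=vision.capture('wrist');T=T_wc(p,o);save(p,'w4.png')
for n in ('screw1_slot','key'): found(p,T,n)
# overlay predictions
a=cv2.cvtColor(p['img'],cv2.COLOR_RGB2BGR)
t=np.linspace(0,2*np.pi,60)
def circ(c,r,z): return np.c_[c[0]+r*np.cos(t),c[1]+r*np.sin(t),z+0*t]
b=cv2.resize(a,(800,600),interpolation=cv2.INTER_CUBIC);k=800/560
def draw(X,col): cv2.polylines(b,[np.int32(w2px(p,T,X)*k*8)],False,col,1,cv2.LINE_AA,3)
for s in [(507.5,73),(608.7,96.8),(475.5,213),(577.4,232.5)]: draw(circ(s,20,91),(255,0,0))
d=np.array([np.cos(-.26),np.sin(-.26)]);q=np.array([507.5,73]);draw(np.c_[[q-20*d,q+20*d],[91,91]],(0,255,0))
draw(circ(o['tool_pos'],28,o['tool_pos'][2]-92.2+63),(255,255,0))
cv2.imwrite('pics/w4o.png',b)
```

```text
[512.03256779 -20.1225102  240.12573989] [-1.57088793e+00  8.13150244e-05 -4.06335524e-01] [ 0.2808671   0.00515419 -1.80691552] [-0.189  0.292  1.493 -0.     1.357 -1.353] 15.713359056575179
screw1_slot 0.75 [507.1  76.6  92.6]
key 0.8 [495.4 -18.5 245.9]
key 0.73 [607.3  99.   91.8]
key 0.51 [600.4   0.7  26.9]
```

View pics/w4o.png

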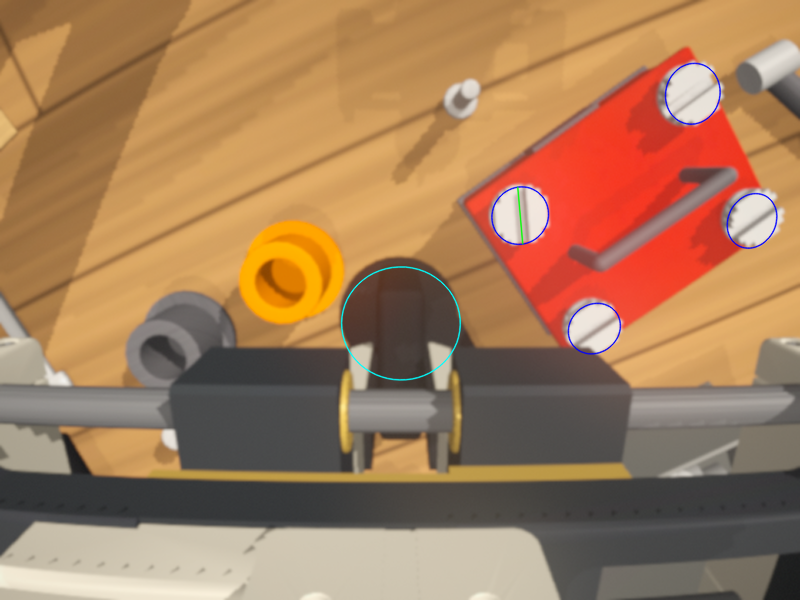

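The screw overlay agrees with the picture to under 1 mm. The key's disc shows that the key axis lies about 5 mm toward −tool x from the TCP, so I'll allow for that.

```bash
python3 -c "
from h import *
plan((512.3,71.7,240),-8.4,3)"
```

```text
[-0.012   0.0001  0.0281] -2.8 30.6
[-0.0106  0.0001  0.0287] -2.8 30.6
[-0.0092  0.0001  0.0291] -2.8 30.6
```

Request:
{"api": "arm_command", "payload": {"deltas": [[-0.012,0,0.0281,-2.8],[-0.0106,0,0.0287,-2.8],[-0.0092,0,0.0291,-2.8],[0,0.025,0,0],[0,0.025,0,0]]}}

```text
time: 9.35
tool_pos: [512.4, 72.8, 190.3]
tcp_rot: [-1.57, -0.002, -0.256]
contact_force: [0.2, -0.5, -1.9]
grip_width: 15.7
```

Request:
{"api": "arm_command", "payload": {"deltas": [[0,0,0,0],[0,0,0,0],[0,0,0,0]]}}

```text
time: 9.65
tool_pos: [512.9, 71.5, 191.6]
tcp_rot: [-1.57, -0.002, -0.257]
contact_force: [-0.1, -0.0, -2.1]
grip_width: 15.6
```

Run:
```python
from h import *
o=bot.get_obs();print(o['tool_pos'],o['tcp_rot'],o['contact_force'])
plan((512.3,71.7,185),np.degrees(o['tcp_rot'][2]+.26),1)
for c in ('scene','wrist'):
    p=vision.capture(c);T=T_wc(p,o);save(p,c+'5.png')
    a=cv2.cvtColor(p['img'],cv2.COLOR_RGB2BGR)
    u,v=w2px(p,T,[(510,72,130)])[0].astype(int);print(u,v)
    u=np.clip(u,70,490);v=np.clip(v,50,370)
    a=a[v-50:v+50,u-65:u+65] if c=='scene' else a[120:400,130:430]
    cv2.imwrite('pics/'+c+'5c.png',cv2.resize(a,(400,300),interpolation=cv2.INTER_CUBIC))
cv2.imwrite('pics/c5.png',np.hstack([cv2.imread('pics/scene5c.png'),cv2.imread('pics/wrist5c.png')]))
```

```text
[512.87739435  71.49544061 191.64621083] [-1.57025548 -0.0024     -0.2572688 ] [-0.05099387 -0.0200352  -2.12120088]
[-0.0006  0.0066  0.    ] 0.16 6.7
277 193
279 210
```

View pics/c5.png

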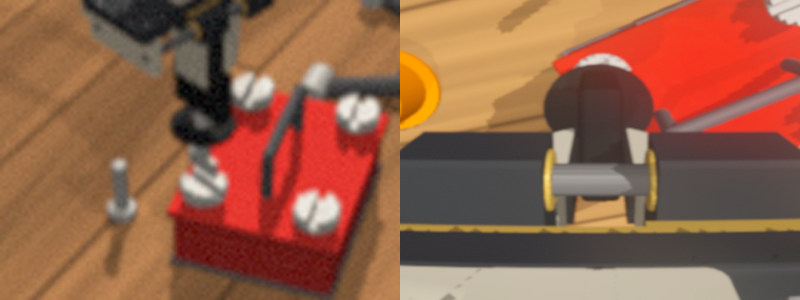

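The scene crop (left) shows the blade right above the open screw and lined up with its slot. Descending gently.

Request:
{"api": "arm_command", "payload": {"deltas": [[0,0.007,0,0],[0,0.006,0,0],[0,0.002,0,0],[0,0.002,0,0],[0,0,0,0]]}}

```text
time: 10.25
tool_pos: [511.8, 71.7, 172.9]
tcp_rot: [-1.571, 0.001, -0.256]
contact_force: [0.4, 0.6, -1.5]
grip_width: 15.7
```

Request:
{"api": "arm_command", "payload": {"deltas": [[0,0.0015,0,0],[0,0.0015,0,0],[0,0.0015,0,0]]}}

```text
time: 10.55
tool_pos: [513.2, 71.6, 170.1]
tcp_rot: [-1.57, -0.004, -0.256]
contact_force: [-0.3, 0.2, 13.7]
grip_width: 15.5
```

Request:
{"api": "arm_command", "payload": {"deltas": [[0,0,0,0],[0,0,0,0]]}}

```text
time: 10.75
tool_pos: [513.0, 71.6, 170.3]
tcp_rot: [-1.57, -0.003, -0.256]
contact_force: [-2.0, -0.7, 7.0]
grip_width: 15.6
```

Run:
```python
from h import *
o=bot.get_obs();print(o['tool_pos'],o['tcp_rot'],o['contact_force'],o['moment'])
vision.capture('top')
p=vision.capture('wrist');T=T_wc(p,o);save(p,'w6.png')
a=cv2.cvtColor(p['img'],cv2.COLOR_RGB2BGR)
b=cv2.resize(a[100:310,140:420],(800,600),interpolation=cv2.INTER_CUBIC);k=800/280
t=np.linspace(0,2*np.pi,60)
def circ(c,r,z): return np.c_[c[0]+r*np.cos(t),c[1]+r*np.sin(t),z+0*t]
def draw(X,col): cv2.polylines(b,[np.int32((w2px(p,T,X)-[140,100])*k*8)],False,col,1,cv2.LINE_AA,3)
draw(circ((507.5,73),20,91),(255,0,0))
draw(circ((507.5,73),28,137),(255,255,0))
cv2.imwrite('pics/w6o.png',b)
```

```text
[513.00406731  71.64415908 170.29267978] [-1.57008574 -0.00332703 -0.25629057] [-1.98211677 -0.73189416  6.97862689] [0.01783624 0.03808233 0.02726518]
```

View pics/w6o.png

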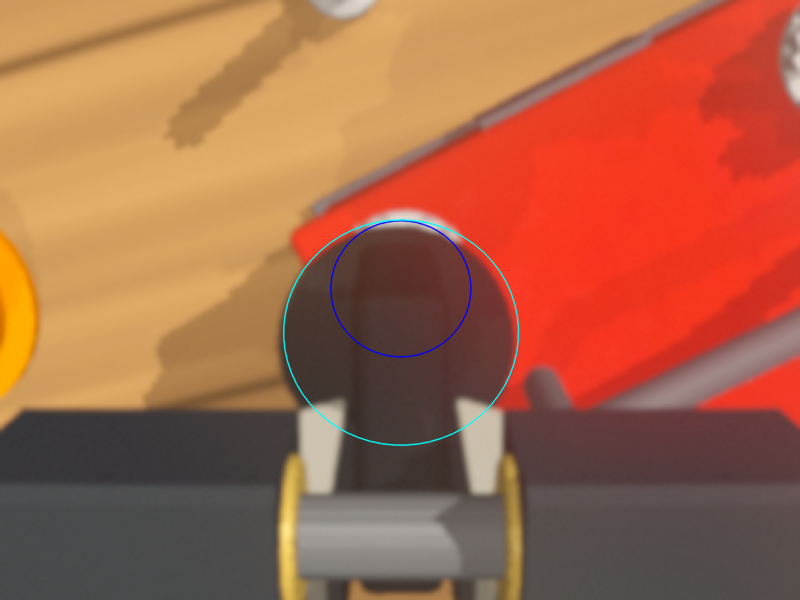

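Close up, the disc sits about 1 mm left of where it was predicted and the head about 1 mm right of it. So the thick part of the blade is catching on the slot edge. I'll back up a little, shift +2.2 mm along tool z and go down again.

Request:
{"api": "arm_command", "payload": {"deltas": [[0,-0.0015,0,0],[0,0,0.0011,0],[0,0,0.0011,0],[0,0.0015,0,0],[0,0,0,0]]}}

```text
time: 11.35
tool_pos: [512.2, 73.9, 168.1]
tcp_rot: [-1.571, 0.001, -0.256]
contact_force: [0.5, -0.4, -1.8]
grip_width: 15.8
```

Request:
{"api": "arm_command", "payload": {"deltas": [[0,0.0015,0,0],[0,0.0015,0,0],[0,0,0,0]]}}

```text
time: 11.65
tool_pos: [512.7, 73.8, 165.8]
tcp_rot: [-1.571, -0.0, -0.256]
contact_force: [-0.3, 0.8, 0.1]
grip_width: 15.7
```

The blade slipped into the slot: TCP z is 165.8 with almost no force. Turning clockwise about the key's axis.

Request:
{"api": "arm_command", "payload": {"deltas": [[0,0,-0.0006,7],[0,0,-0.0006,7],[0,0,-0.0006,7],[0,0,-0.0006,7],[0,0,-0.0006,7]]}}

```text
time: 12.15
tool_pos: [511.5, 71.1, 165.8]
tcp_rot: [-1.57, -0.001, -0.872]
contact_force: [0.6, 0.0, -1.0]
grip_width: 15.7
```

Request:
{"api": "arm_command", "payload": {"deltas": [[0,0,-0.0006,7],[0,0,-0.0006,7],[0,0,-0.0006,7],[0,0,-0.0006,5],[0,0,0,0]]}}

```text
time: 12.65
tool_pos: [509.4, 69.8, 165.8]
tcp_rot: [-1.57, -0.001, -1.322]
contact_force: [1.6, -0.8, -0.6]
grip_width: 15.5
```

```bash
python3 -c "
from h import *
o=bot.get_obs();print(o['tool_pos'],o['tcp_rot'],o['contact_force'],o['moment'])"
```

```text
[509.4461146   69.79429838 165.83359206] [-1.56993288e+00 -6.65908686e-04 -1.32161693e+00] [ 1.58504305 -0.81532558 -0.56444974] [-0.19131369 -0.42637954  0.03747614]
```

Request:
{"api": "arm_command", "payload": {"deltas": [[0,0,-0.0003,4],[0,0,-0.0003,3],[0,0,0,1],[0,0,0,0],[0,0,0,0]]}}

```text
time: 13.15
tool_pos: [508.7, 69.8, 165.9]
tcp_rot: [-1.57, -0.0, -1.459]
contact_force: [1.0, -1.5, 0.9]
grip_width: 15.5
```

```bash
python3 -c "
from h import *
o=bot.get_obs();print(o['tool_pos'],o['tcp_rot'],o['contact_force'],o['moment'])"
```

```text
[508.71994729  69.75037203 165.85768154] [-1.57024612e+00 -3.70519032e-04 -1.45873960e+00] [ 0.95945686 -1.48863999  0.92864587] [-0.35150351 -0.47524611  0.04839138]
```

Request:
{"api": "arm_command", "payload": {"deltas": [[0,0,0,2],[0,0,0,2],[0,0,0,0],[0,0,0,0]]}}

```text
time: 13.55
tool_pos: [508.6, 69.8, 165.8]
tcp_rot: [-1.571, -0.0, -1.529]
contact_force: [1.1, -1.4, 1.5]
grip_width: 15.7
```

```bash
python3 -c "
from h import *
o=bot.get_obs();print(o['tool_pos'],o['tcp_rot'],o['contact_force'],o['moment'])"
```

```text
[508.58966883  69.79279686 165.81211907] [-1.57050114e+00 -3.41813969e-04 -1.52852120e+00] [ 1.06035372 -1.4265342   1.52265538] [-0.40324074 -0.36111369  0.23764486]
```

The twist moment rose to 0.24 N·m, well above the 0.12 the screw takes, so it is at its stop. I'll relax the twist a little, lift out and check.

Request:
{"api": "arm_command", "payload": {"deltas": [[0,0,0,-3],[0,0,0,-2],[0,0,0,0],[0,-0.005,0,0],[0,-0.01,0,0]]}}

```text
time: 14.05
tool_pos: [507.5, 70.1, 180.3]
tcp_rot: [-1.574, 0.001, -1.444]
contact_force: [-0.8, 0.7, -1.1]
grip_width: 15.6
```

Request:
{"api": "arm_command", "payload": {"deltas": [[0,-0.03,0,0],[0,-0.03,0,0],[0.0,0,0.045,0],[0,0,0.045,0],[0,0,0,0]]}}

```text
time: 14.55
tool_pos: [601.1, 81.7, 238.8]
tcp_rot: [-1.572, 0.0, -1.443]
contact_force: [-0.4, -0.2, -1.5]
grip_width: 15.6
```

Run:
```python
from h import *
vision.capture('top')
o=bot.get_obs();print(o['tool_pos'],o['tcp_rot'],o['contact_force'],o['moment'],o['joint_positions'].round(2))
p=vision.capture('wrist');T=T_wc(p,o);save(p,'w7.png')
print(w2px(p,T,[(507,74,91)]))
q=vision.capture('top');save(q,'top7.png');Tq=T_wc(q);c=w2px(q,Tq,[(507,74,91),(542,154,91)]);print(c)
a=cv2.cvtColor(p['img'],cv2.COLOR_RGB2BGR);b=cv2.cvtColor(q['img'],cv2.COLOR_RGB2BGR)
u,v=c[1].astype(int)
cv2.imwrite('pics/c7.png',np.hstack([cv2.resize(a,(480,360)),cv2.resize(b[v-36:v+36,u-32:u+32],(320,360),interpolation=cv2.INTER_CUBIC)]))
```

```text
[598.72670321  81.55696454 239.04695137] [-1.57367229e+00  4.52051116e-04 -1.44318869e+00] [-0.66131324  1.1168446  -2.18544456] [-0.04009751 -0.10181583 -0.00055855] [ 0.01  0.47  1.23  0.    1.45 -0.12]
[[190.69177043 187.13598092]]
[[251.26989196 234.91808637]
 [226.28195016 223.13370609]]
```

View pics/c7.png

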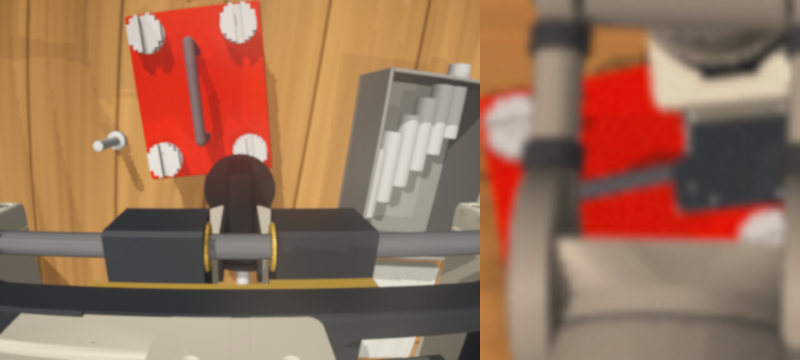

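Wrist view: screw 1, at (163,160), now has its slot along the handle like the other screws. The key is held at (240,190). Carrying it back beside the holder.

```bash
python3 -c "
from h import *
plan((430,-245,240),0,9)"
```

```text
[ 0.0336  0.0001 -0.023 ] 0.0 40.7
[ 0.0336  0.0001 -0.023 ] 0.0 40.7
[ 0.0336  0.0001 -0.023 ] 0.0 40.7
[ 0.0336  0.0001 -0.023 ] 0.0 40.7
[ 0.0336  0.0001 -0.023 ] 0.0 40.7
[ 0.0336  0.0001 -0.023 ] 0.0 40.7
[ 0.0336  0.0001 -0.023 ] 0.0 40.7
[ 0.0336  0.0001 -0.023 ] 0.0 40.7
[ 0.0336  0.0001 -0.023 ] 0.0 40.7
```

Request:
{"api": "arm_command", "payload": {"deltas": [[0.0336,0,-0.023,0],[0.0336,0,-0.023,0],[0.0336,0,-0.023,0],[0.0336,0,-0.023,0],[0.0336,0,-0.023,0]]}}

```text
time: 15.2
tool_pos: [502.9, -100.7, 241.8]
tcp_rot: [-1.57, -0.0, -1.443]
contact_force: [0.1, -0.3, -1.2]
grip_width: 15.6
```

Request:
{"api": "arm_command", "payload": {"deltas": [[0.0336,0,-0.023,0],[0.0336,0,-0.023,0],[0.0336,0,-0.023,0],[0.0336,0,-0.023,0],[0,0,0,0]]}}

```text
time: 15.7
tool_pos: [428.0, -248.0, 241.7]
tcp_rot: [-1.571, -0.002, -1.448]
contact_force: [-0.1, 0.9, -0.4]
grip_width: 15.7
```

Run:
```python
from h import *
vision.capture('top');vision.capture('top')
o=bot.get_obs();print(o['tool_pos'],o['tcp_rot'],o['contact_force'])
p=vision.capture('wrist');T=T_wc(p,o);save(p,'w8.png')
np.savez('w8.npz',pos=o['tool_pos'],rot=o['tcp_rot'],**{k:p[k] for k in('camera_matrix','dist_coeffs','mount')})
found(p,T,'holder');found(p,T,'key')
h=np.array([506,-239.]);x=np.array([np.cos(o['tcp_rot'][2]),np.sin(o['tcp_rot'][2])])
a=cv2.cvtColor(p['img'],cv2.COLOR_RGB2BGR)
u0,v0=140,40
b=cv2.resize(a[v0:v0+225,u0:u0+300],(800,600),interpolation=cv2.INTER_CUBIC);k=800/300
t=np.linspace(0,2*np.pi,60)
def circ(c,r,z): return np.c_[c[0]+r*np.cos(t),c[1]+r*np.sin(t),z+0*t]
def draw(X,col): cv2.polylines(b,[np.int32((w2px(p,T,X)-[u0,v0])*k*8)],False,col,1,cv2.LINE_AA,3)
draw(circ(h,34,58),(255,0,0));draw(circ(h,20.5,58),(0,255,0))
draw(circ(o['tool_pos'][:2]-5*x,28,o['tool_pos'][2]-92.2+63),(255,255,0))
cv2.imwrite('pics/w8o.png',b)
# screw 1 slot angle check from top view
```

```text
[ 429.83124691 -244.86990006  241.52789305] [-1.57003775e+00 -2.29070610e-04 -1.44556975e+00] [-0.41589781  0.09875267 -2.45284567]
holder 0.74 [ 486.3 -117.9   41.9]
holder 0.58 [ 502.8 -235.    37.4]
key 0.9 [ 424.3 -235.5  245.5]
key 0.7 [616.7 -78.1  41.5]
```

View pics/w8o.png

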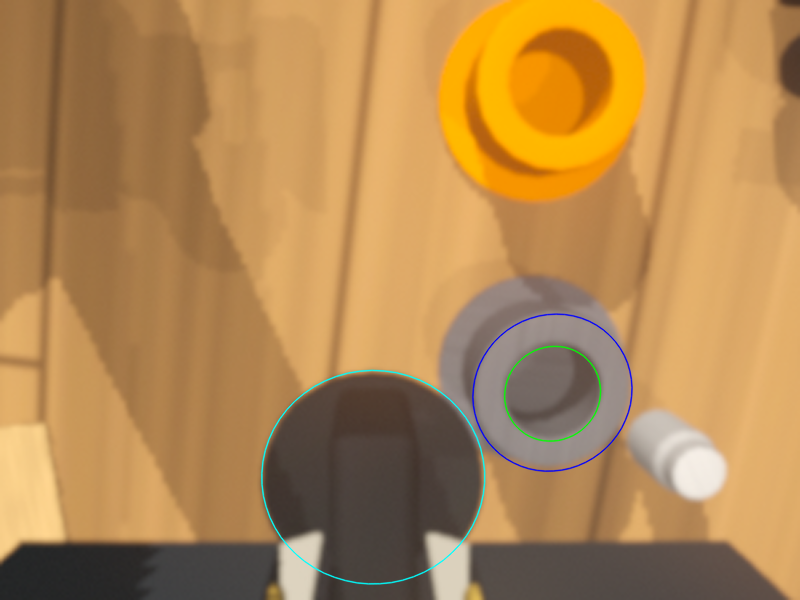

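The overlays fit: the holder is at (506, −239), with its predicted bore circle on the real one at (552,393), and the disc is also where predicted. Lowering the key in.

```bash
python3 -c "
from h import *
plan((506.6,-243.7,241.5),0,2)
print(bot.get_obs()['time'])"
```

```text
[ 0.0049 -0.0001  0.0375] 0.0 37.8
[ 0.0049 -0.0001  0.0375] 0.0 37.8
15.95
```

Request:
{"api": "arm_command", "payload": {"deltas": [[0.0049,0,0.0375,0],[0.0049,0,0.0375,0],[0,0.035,0,0],[0,0.035,0,0],[0,0,0,0]]}}

```text
time: 16.45
tool_pos: [504.5, -241.9, 166.1]
tcp_rot: [-1.578, 0.007, -1.441]
contact_force: [-1.3, 0.0, -1.3]
grip_width: 15.5
```

Request:
{"api": "arm_command", "payload": {"deltas": [[0,0,0,0],[0,0,0,0]]}}

```text
time: 16.65
tool_pos: [507.7, -245.3, 173.0]
tcp_rot: [-1.568, -0.002, -1.442]
contact_force: [-0.0, -0.1, -1.4]
grip_width: 15.4
```

Request:
{"api": "arm_command", "payload": {"deltas": [[-0.0015,0.012,-0.0009,0],[0,0.012,0,0],[0,0,0,0],[0,0,0,0]]}}

```text
time: 17.05
tool_pos: [505.7, -243.9, 147.3]
tcp_rot: [-1.57, -0.001, -1.443]
contact_force: [0.5, -0.7, -0.5]
grip_width: 15.4
```

Request:
{"api": "arm_command", "payload": {"deltas": [[0,0.012,0,0],[0,0.012,0,0],[0,0.012,0,0],[0,0,0,0],[0,0,0,0]]}}

```text
time: 17.55
tool_pos: [505.3, -243.6, 110.2]
tcp_rot: [-1.572, 0.001, -1.443]
contact_force: [1.0, -0.1, -1.7]
grip_width: 15.6
```

Request:
{"api": "arm_command", "payload": {"deltas": [[0,0.008,0,0],[0,0.006,0,0],[0,0.002,0,0],[0,0,0,0],[0,0,0,0]]}}

```text
time: 18.05
tool_pos: [505.6, -243.8, 94.8]
tcp_rot: [-1.571, -0.0, -1.443]
contact_force: [0.8, 0.5, -1.4]
grip_width: 15.3
```

Request:
{"api": "arm_command", "payload": {"deltas": [[0,0.001,0,0],[0,0.001,0,0],[0,0,0,0]]}}

```text
time: 18.35
tool_pos: [505.5, -243.7, 92.7]
tcp_rot: [-1.571, -0.0, -1.443]
contact_force: [-0.0, 0.2, -1.7]
grip_width: 15.7
```

Request:
{"api": "arm_command", "payload": {"deltas": [[0,0.001,0,0],[0,0,0,0]]}}

```text
time: 18.55
tool_pos: [505.6, -243.9, 92.0]
tcp_rot: [-1.571, -0.0, -1.443]
contact_force: [-1.6, -0.3, 0.9]
grip_width: 15.7
```

Request:
{"api": "arm_command", "payload": {"deltas": [[0,0,0,0],[0,0,0,0],[0,0,0,0],[0,0,0,0],[0,0,0,0]], "claw": 0}}

```text
time: 19.05
tool_pos: [505.5, -243.8, 91.7]
tcp_rot: [-1.571, -0.0, -1.443]
contact_force: [0.8, -0.3, -0.0]
grip_width: 51.3
```

Request:
{"api": "arm_command", "payload": {"deltas": [[0,0,0,0],[0,0,0,0],[0,0,0,0],[0,-0.02,0,0],[0,-0.035,0,0]]}}

```text
time: 19.55
tool_pos: [504.0, -242.9, 145.0]
tcp_rot: [-1.575, 0.004, -1.443]
contact_force: [1.9, 0.2, 0.5]
grip_width: 89.6
```

Request:
{"api": "arm_command", "payload": {"deltas": [[0,-0.04,0,0],[0,-0.04,0,0],[0,-0.03,0,0],[0,0,0,0]]}}

```text
time: 19.95
tool_pos: [507.2, -244.8, 261.7]
tcp_rot: [-1.564, -0.006, -1.443]
contact_force: [0.2, -0.2, -0.5]
grip_width: 92.1
```

Run:
```python
from h import *
o=bot.get_obs();print(o['time'],o['tool_pos'],o['tcp_rot'],o['contact_force'],o['moment'])
p=vision.capture('wrist');T=T_wc(p,o);save(p,'w9.png')
found(p,T,'key');found(p,T,'holder')
for m in vision.regions_of(p,'key'):
    v,u=np.nonzero(m['mask']);print(m['confidence'],len(u),u.mean(),v.mean(),u.min(),u.max(),v.min(),v.max())
t=np.linspace(0,2*np.pi,60)
d=w2px(p,T,np.c_[506+28*np.cos(t),-239+28*np.sin(t),63+0*t]);print('pred disc',d.mean(0),d.min(0),d.max(0))
f=np.array([-1.443]);x=np.array([np.cos(f[0]),np.sin(f[0])]);y=np.array([-x[1],x[0]]);c=np.array([506,-239.])
print('pred paddle top',w2px(p,T,[np.r_[c+a*28*x+b*8*y,126] for a in(-1,1) for b in(-1,1)]).round(0).tolist())
s=vision.capture('scene');Ts=T_wc(s);save(s,'scene9.png');found(s,Ts,'key');
plan((542,154,250),0,10)
```

```text
19.95 [ 507.24706582 -244.82231787  261.66242382] [-1.5637911  -0.00610443 -1.4430534 ] [ 0.16507356 -0.21455283 -0.46913279] [-0.01593114 -0.10067244 -0.05349716]
key 0.71 [ 501.9 -240.    61.6]
holder 0.82 [ 500.6 -218.2    4.5]
0.74 2029 276.8018728437654 179.50911779201576 253 300 153 214
0.61 5909 396.53714672533425 47.359790150617705 361 432 0 116
pred disc [278.67195581 175.91404902] [254.29018084 151.88443679] [302.26615799 199.38151555]
pred paddle top [[270.0, 158.0], [287.0, 158.0], [270.0, 214.0], [286.0, 214.0]]
key 0.93 [ 514.4 -246.    93. ]
key 0.68 [631.4 -72.9  39. ]
[-0.0389  0.0006  0.0087] 0.0 39.9
[-0.0389  0.0006  0.0087] 0.0 39.9
[-0.0389  0.0006  0.0087] 0.0 39.9
[-0.0389  0.0006  0.0087] 0.0 39.9
[-0.0389  0.0006  0.0087] 0.0 39.9
[-0.0389  0.0006  0.0087] 0.0 39.9
[-0.0389  0.0006  0.0087] 0.0 39.9
[-0.0389  0.0006  0.0087] 0.0 39.9
[-0.0389  0.0006  0.0087] 0.0 39.9
[-0.0389  0.0006  0.0087] 0.0 39.9
```

I have used all 12 pictures. The key mask matches the prediction for a seated key: columns 253–300 against 254–302, rows 153–214 against 152–214. Next is the lid handle.

Request:
{"api": "arm_command", "payload": {"deltas": [[-0.039,0,0.0087,0],[-0.039,0,0.0087,0],[-0.039,0,0.0087,0],[-0.039,0,0.0087,0],[-0.039,0,0.0087,0]]}}

```text
time: 20.75
tool_pos: [523.4, -43.2, 255.7]
tcp_rot: [-1.573, 0.001, -1.443]
contact_force: [1.1, -0.0, -0.0]
grip_width: 91.6
```

Request:
{"api": "arm_command", "payload": {"deltas": [[-0.039,0,0.0087,0],[-0.039,0,0.0087,0],[-0.039,0,0.0087,0],[-0.039,0,0.0087,0],[-0.036,0,0.0087,-5.5]]}}

```text
time: 21.25
tool_pos: [542.0, 153.0, 255.6]
tcp_rot: [-1.573, 0.0, -1.346]
contact_force: [0.2, -0.1, -0.4]
grip_width: 91.7
```

Request:
{"api": "arm_command", "payload": {"deltas": [[0,0.02,0,0],[0,0.02,0,0],[0,0,0,0],[0,0,0,0]]}}

```text
time: 21.65
tool_pos: [542.3, 151.1, 216.3]
tcp_rot: [-1.572, 0.0, -1.347]
contact_force: [-0.1, -1.0, 0.1]
grip_width: 91.8
```

Run:
```python
from h import *
vision.capture('top')
o=bot.get_obs();print(o['time'],o['tool_pos'],o['tcp_rot'],o['contact_force'],o['joint_positions'].round(2))
p=vision.capture('wrist');T=T_wc(p,o);save(p,'w10.png')
y=np.array([-np.sin(.224),np.cos(.224)])
pr=w2px(p,T,[np.r_[np.array([542.2,153.8])+s*y,118] for s in(-47,0,47)]);print('pred bar',pr.round(1).tolist())
for m in vision.regions_of(p,'lid_handle'):
    v,u=np.nonzero(m['mask']);print(round(m['confidence'],2),len(u),u.mean(),v.mean(),u.min(),u.max(),v.min(),v.max())
# dark bar among red: per-row centre
g=p['img'].astype(int)
for r in range(60,260,15):
    q=[i for i in range(180,380) if g[r,i].max()<110 and abs(g[r,i,0]-g[r,i,2])<45]
    if q: print(r,min(q),max(q),np.median(q))
```

```text
21.7 [542.82565404 150.9851367  217.14949422] [-1.57048522e+00 -1.60508657e-04 -1.34749041e+00] [ 0.14071411  1.27065947 -0.97982362] [ 0.14  0.4   1.39 -0.    1.35 -0.09]
pred bar [[280.0, 249.3], [279.9, 199.2], [279.8, 144.8]]
0.78 23506 280.14732408746704 176.9540968263422 198 362 84 272
255 180 379 190.0
```

Request:
{"api": "arm_command", "payload": {"deltas": [[-0.002,0.035,0,0],[0,0.035,0,0],[0,0.025,0,0],[0,0.01,0,0],[0,0.004,0,0]]}}

```text
time: 22.3
tool_pos: [542.2, 153.0, 107.6]
tcp_rot: [-1.571, -0.0, -1.347]
contact_force: [0.0, -0.5, -0.2]
grip_width: 92.1
```

Request:
{"api": "arm_command", "payload": {"deltas": [[0,0,0,0],[0,0,0,0],[0,0,0,0]]}}

```text
time: 22.6
tool_pos: [542.9, 153.2, 109.0]
tcp_rot: [-1.568, -0.0, -1.347]
contact_force: [-0.1, -1.3, -0.2]
grip_width: 91.9
```

```bash
python3 -c "
from h import *
o=bot.get_obs();print(o['tool_pos'],o['tcp_rot'],o['contact_force'])"
```

```text
[542.85915668 153.20818521 109.00814213] [-1.56839135e+00 -3.15045000e-04 -1.34711376e+00] [-0.11592887 -1.27305063 -0.1895172 ]
```

Request:
{"api": "arm_command", "payload": {"deltas": [[0,0.001,0,0],[0,0,0,0],[0,0,0,0],[0,0,0,0],[0,0,0,0]], "claw": 255}}

```text
time: 23.1
tool_pos: [542.1, 153.1, 106.7]
tcp_rot: [-1.571, -0.0, -1.347]
contact_force: [-0.7, -0.3, -0.1]
grip_width: 56.5
```

Request:
{"api": "arm_command", "payload": {"deltas": [[0,0,0,0],[0,0,0,0],[0,0,0,0],[0,0,0,0],[0,0,0,0]]}}

```text
time: 23.6
tool_pos: [542.1, 153.1, 106.7]
tcp_rot: [-1.571, -0.0, -1.347]
contact_force: [0.5, -0.1, 1.7]
grip_width: 16.6
```

Request:
{"api": "arm_command", "payload": {"deltas": [[0,0,0,0],[0,0,0,0],[0,0,0,0],[0,0,0,0],[0,0,0,0]]}}

```text
time: 24.1
tool_pos: [542.1, 153.1, 106.7]
tcp_rot: [-1.571, -0.0, -1.347]
contact_force: [-0.1, 0.2, -0.5]
grip_width: 0.4
```

The fingers closed to 0.4 mm, so the bar is not between the pads. I'll work out the bar's position again from the saved pictures.

Run:
```python
from h import *
p=vision.capture('wrist');o=bot.get_obs();print(o['grip_width'])
for pos,rot,uv in [((512.03,-20.12,240.13),(-1.57089,0,-.40634),[(420,183),(511,122.5)]),((598.73,81.56,239.05),(-1.5737,0,-1.4432),[(221.7,46.7),(233,163)]),((494.42,-2.87,240.08),(-1.5703,0,3.045),[(65,182),(168,146)])]:
    q={'tool_pos':np.array(pos),'tcp_rot':np.array(rot)};T=T_wc(p,q)
    for z in (118,70):
        w=px2w(p,T,uv,z);print(z,w.round(1).tolist(),w.mean(0).round(1),np.linalg.norm(w[0]-w[1]).round(1))
def cls(img,u0,u1,v0,v1,st):
    h=cv2.cvtColor(img,cv2.COLOR_RGB2HSV)
    for v in range(v0,v1,st):
        print('%3d '%v+''.join('d' if h[v,u,2]<95 and h[v,u,1]<130 else 'R' if h[v,u,1]>150 and (h[v,u,0]<8 or h[v,u,0]>170) else 'w' if h[v,u,1]<60 and h[v,u,2]>150 else 'o' if h[v,u,1]>90 else '.' for u in range(u0,u1,st)))
T=T_wc(p,o);print(w2px(p,T,[(542.2,153.8,118),o['tool_pos']]))
cls(p['img'],160,400,60,330,4)
```

```text
0.34809633274123103
118 [[552.3, 107.4, 118.0], [531.7, 206.7, 118.0]] [542. 157. 118.] 101.5
70 [[568.7, 123.2, 70.0], [544.9, 238.2, 70.0]] [556.8 180.7  70. ] 117.5
118 [[532.0, 206.5, 118.0], [551.5, 107.7, 118.0]] [541.7 157.1 118. ] 100.6
70 [[522.7, 215.4, 70.0], [545.3, 101.0, 70.0]] [534.  158.2  70. ] 116.6
118 [[529.5, 203.0, 118.0], [552.0, 94.8, 118.0]] [540.8 148.9 118. ] 110.5
70 [[524.2, 236.6, 70.0], [550.2, 111.4, 70.0]] [537.2 174.   70. ] 128.0
[[280.39913328 248.95732051]
 [279.88523542 242.74369382]]
 60 oooooooooooooooooooooooooooooooooooooooooooooooooooooooooooo
 64 oooooooooooooooooooooooooooooooooooooooooooooooooooooooooooo
 68 oooooooooooooooooooooooooooooooooooooooooooooooooooooooooooo
 72 oRRRRRRRRRRRRRRRRRRRRRRRRRRRRRRRRRRRRRRRRRRRRRRRRRRRRRRRRRRR
 76 RRRRRRRRRRRRRRRRRRRRRRRRRRRRRRRRRRRRRRRRRRRRRRRRRRRRRRRRRRRR
 80 RRRRww.wwwwwRRRRRRRRRRRRRRRRRRRRRRRRRRRRRRRRRRRRowwwwwwwwRRR
 84 RRwwww.wwwwwwwRRRRRRRRRRRRRRRRRRRRRRRRRRRRRRRRowwwwwww.wwwwR
 88 RRwwww.wwwwwww.RRRRRRRRRRRRRRRRRRRRRRRRRRRRRRRwwwwwwww.wwwwR
 92 RRwwww.wwwwwww.wRRRRRRRRRRRRRRRRRRRRRRRRRRRRRwww
[... 3147 characters left out ...]
ddddddddddddddddddo...o.dddddddddddddddddddddddddd
292 ddddddddddddddddddddddddddddo...o.dddddddddddddddddddddddddd
296 ddddddddddddddddddddddddddddo...oddddddddddddddddddddddddddd
300 ddddddddddddddddddddddddddddo...o.dddddddddddddddddddddddddd
304 ddddddddddddddddddddddddddddodddoddddddddddddddddddddddddddd
308 ddddddddddddddddddddddddddddodddoddddddddddddddddddddddddddd
312 ddddddddddddddddddddddddddddodddoddddddddddddddddddddddddddd
316 ddddddddddddddddddddddddddddodddoddddddddddddddddddddddddddd
320 dddddddddddddddddddddddddddddddddddddddddddddddddddddddddddd
324 dddddddddddddddddddddddddddddddd.ddddddddddddddddddddd....oo
328 dddddddddddddddddddddddddddddddooooooooooooooooooooooooooooo
```

The picture shows the bar (columns 272–290) running in between the shut fingers. I'll test by raising in small steps and watching the force.

Request:
{"api": "arm_command", "payload": {"deltas": [[0,-0.001,0,0],[0,-0.001,0,0],[0,0,0,0]]}}

```text
time: 24.45
tool_pos: [542.2, 153.2, 108.9]
tcp_rot: [-1.57, -0.0, -1.347]
contact_force: [-1.1, 0.4, 0.3]
grip_width: 0.4
```

Request:
{"api": "arm_command", "payload": {"deltas": [[0,-0.001,0,0],[0,-0.001,0,0],[0,0,0,0]]}}

```text
time: 24.75
tool_pos: [542.2, 153.2, 110.9]
tcp_rot: [-1.57, -0.0, -1.347]
contact_force: [0.4, -0.2, -0.5]
grip_width: 0.6
```

Request:
{"api": "arm_command", "payload": {"deltas": [[0,-0.001,0,0],[0,-0.001,0,0],[0,-0.001,0,0],[0,0,0,0]]}}

```text
time: 25.15
tool_pos: [542.2, 153.1, 113.8]
tcp_rot: [-1.571, -0.0, -1.347]
contact_force: [0.1, -0.2, 0.6]
grip_width: 0.5
```

Request:
{"api": "arm_command", "payload": {"deltas": [[0,-0.001,0,0],[0,-0.001,0,0],[0,-0.001,0,0],[0,0,0,0]]}}

```text
time: 25.55
tool_pos: [542.2, 153.1, 116.9]
tcp_rot: [-1.57, -0.0, -1.347]
contact_force: [-0.2, -0.0, -0.7]
grip_width: 0.4
```

Request:
{"api": "arm_command", "payload": {"deltas": [[0,-0.001,0,0],[0,-0.001,0,0],[0,-0.001,0,0],[0,0,0,0]]}}

```text
time: 25.95
tool_pos: [542.2, 153.2, 119.9]
tcp_rot: [-1.57, -0.0, -1.347]
contact_force: [0.5, -0.6, 0.2]
grip_width: 0.4
```

Run:
```python
from h import *
o=bot.get_obs();print(o['tool_pos'],o['contact_force'],o['grip_width'],o['tau'].round(2))
y=np.array([-np.sin(.224),np.cos(.224)]);c=np.array([542.2,153.8])
s=vision.capture('scene');T=T_wc(s);save(s,'scene11.png')
for n in ('lid_handle','case'): found(s,T,n)
P=w2px(s,T,[np.r_[c+q*y,z] for q,z in((-50,118),(0,118),(50,118),(-50,70))]+[o['tool_pos']+[0,0,-8],o['tool_pos']+[0,0,40]]);print(P.round(1).tolist())
h=cv2.cvtColor(s['img'],cv2.COLOR_RGB2HSV)
u0,v0=P[:,0].min(),P[:,1].min()
for v in range(int(v0)-15,int(v0)+75,2):
    print('%3d '%v+''.join('d' if h[v,u,2]<95 and h[v,u,1]<130 else 'R' if h[v,u,1]>150 and (h[v,u,0]<8 or h[v,u,0]>170) else 'w' if h[v,u,1]<60 and h[v,u,2]>150 else 'o' if h[v,u,1]>90 else '.' for u in range(int(u0)-30,int(u0)+90,1)))
```

```text
[542.169243   153.16517949 119.89198861] [ 0.53781586 -0.57476995  0.22500457] 0.3788363913599294 [  0.   -48.51 -22.4    0.07   0.07  -0.  ]
lid_handle 0.87 [552.7 139.6  73.1]
case 0.95 [563.  116.   67.5]
case 0.73 [602.1 448.4  19.2]
case 0.34 [612.5  90.4  90.4]
[[297.9, 195.3], [303.2, 183.8], [308.3, 173.0], [297.3, 208.2], [303.0, 185.6], [303.7, 172.0]]
156 oo....ooooooooooo.dddddddddddddddddddddddddddddodddoooooooddddddddddddddddoooooo...ddddddddddddddddddddddooooooooooooooo
158 oooo..ooooooooooooooooodddddddddddddddddddddddddddoooooooooooodddddddddddoooooo..dddddooooodddddddddddddddddoooooooooooo
160 ooooooooooooooooooooooooddddddodddddddddddddddddd.ooooooooooooooodddddddoooooo..dddddoooooooooooddddddddddddddddoooooooo
162 oooooooooooooooooooooooooooooddddddddddddddddoddddddddd.....oooooo.....oooooo..ddddoooooooooooooooddddddddddddddddddoooo
164 oooooooooooooooooooooooooooooo......dddddddddd.wwww.ooooodd.ddddd......ooooo..ddddoooooooooooooooooooooodddddddddddddddd
166 oooooooooooooooooooooooooooooo......dd.....dd.wwwwww.oooooooooooo.....ooooo.dddddooooooooooooooooooooooooo
[... 4189 characters left out ...]
RRRRRRRRRddooooooooooooooooooooooooooooooooooooooooooooo..dddddddd.........
236 ooooooooooooooooooooooddddddddddooRRRRRRRRRRRRRRRRRRRRddoooooooooooooooooooooooooooooooooooooooooooow..ddddddd..........
238 oooooooooooooooooooooooooooooooodddddddddRRRRRRRRRRRRddoooooooooooooooooooooooooooooooooooooooooooo..ddddddd............
240 ooooooooooooooooooooooooooooooooooooooodddddddddooRRddooooooooooooooooooooooooooooooooooooooooooo...dddddddd.......d....
242 oooooooooooooooooooooooooooooooooooooooooooooooodddddooooooooooooooooooooooooooooooooooooooooooo...ddddddd............ww
244 ooooooooooooooooooooooooooooooooooooooooooooooooooooooooooooooooooooooooooooooooooooooooooooooo...dddddddd..........wwww
```

Run:
```python
from h import *
p=vision.capture('wrist');M=np.array(p['mount'])
for x in (-9.5,9.5):
    print(x,[(y,w2px(p,M,[(x,y,0)])[0].round(0).tolist()) for y in (8,0,-11,-20,-30)])
```

```text
-9.5 [(8, [280.0, 223.0]), (0, [280.0, 227.0]), (-11, [280.0, 234.0]), (-20, [280.0, 239.0]), (-30, [280.0, 246.0])]
9.5 [(8, [280.0, 253.0]), (0, [280.0, 258.0]), (-11, [280.0, 266.0]), (-20, [280.0, 273.0]), (-30, [280.0, 281.0])]
```

Request:
{"api": "arm_command", "payload": {"deltas": [[0,-0.02,0,0],[0,0,0,0],[0,0,0,0],[0,0,0,0],[0,0,0,0]], "claw": 0}}

```text
time: 26.65
tool_pos: [541.7, 153.0, 138.9]
tcp_rot: [-1.572, 0.0, -1.347]
contact_force: [-0.3, -0.1, -0.3]
grip_width: 36.0
```

Request:
{"api": "arm_command", "payload": {"deltas": [[0,0,0,0],[0,0,0,0],[0,0,0,0],[0,0,0,0],[0,0,0,0]]}}

```text
time: 27.15
tool_pos: [542.1, 153.1, 139.7]
tcp_rot: [-1.571, -0.0, -1.347]
contact_force: [0.7, -0.8, 0.4]
grip_width: 76.1
```

Both cameras put the real fingertips about 20 mm behind the TCP, so the fingers had closed just above the bar. I'll go lower, still clear of the lid even by the stated dimensions.

Request:
{"api": "arm_command", "payload": {"deltas": [[0,0,0,0],[0,0,0,0],[0,0,0,0],[0,0.015,0,0],[0,0.015,0,0]]}}

```text
time: 27.65
tool_pos: [542.5, 153.2, 109.8]
tcp_rot: [-1.569, -0.0, -1.347]
contact_force: [-0.2, -1.0, -0.7]
grip_width: 91.9
```

Request:
{"api": "arm_command", "payload": {"deltas": [[0,0.01,0,0],[0,0.008,0,0],[0,0.006,0,0],[0,0,0,0]]}}

```text
time: 28.05
tool_pos: [541.7, 153.1, 85.0]
tcp_rot: [-1.572, 0.0, -1.347]
contact_force: [-0.5, -0.3, -0.3]
grip_width: 92.2
```

Request:
{"api": "arm_command", "payload": {"deltas": [[0,0,0,0],[0,0,0,0],[0,0,0,0],[0,0,0,0],[0,0,0,0]], "claw": 255}}

```text
time: 28.55
tool_pos: [542.1, 153.1, 85.9]
tcp_rot: [-1.57, -0.0, -1.347]
contact_force: [0.4, -0.6, 0.3]
grip_width: 56.9
```

Request:
{"api": "arm_command", "payload": {"deltas": [[0,0,0,0],[0,0,0,0],[0,0,0,0],[0,0,0,0],[0,0,0,0]]}}

```text
time: 29.05
tool_pos: [542.1, 153.1, 85.7]
tcp_rot: [-1.571, -0.0, -1.347]
contact_force: [0.2, 0.3, 0.2]
grip_width: 16.5
```

Request:
{"api": "arm_command", "payload": {"deltas": [[0,0,0,0],[0,0,0,0],[0,0,0,0]]}}

```text
time: 29.35
tool_pos: [542.4, 153.2, 85.7]
tcp_rot: [-1.57, -0.0, -1.347]
contact_force: [1.9, 0.8, -1.7]
grip_width: 10.9
```

The bar is held, at a width of 10.9 mm. Pulling up gently.

Request:
{"api": "arm_command", "payload": {"deltas": [[0,0,0,0],[0,-0.0005,0,0],[0,-0.0005,0,0],[0,-0.0005,0,0],[0,-0.0005,0,0]]}}

```text
time: 29.85
tool_pos: [542.4, 153.2, 87.4]
tcp_rot: [-1.57, -0.0, -1.347]
contact_force: [5.4, 0.7, -7.9]
grip_width: 11.0
```

Request:
{"api": "arm_command", "payload": {"deltas": [[0,-0.0005,0,0],[0,-0.0005,0,0],[0,0,0,0]]}}

```text
time: 30.15
tool_pos: [542.3, 153.2, 88.0]
tcp_rot: [-1.571, 0.0, -1.347]
contact_force: [5.0, 1.8, -10.4]
grip_width: 11.0
```

Request:
{"api": "arm_command", "payload": {"deltas": [[0,-0.0005,0,0],[0,-0.0005,0,0],[0,-0.0005,0,0],[0,0,0,0]]}}

```text
time: 30.55
tool_pos: [542.3, 153.2, 89.1]
tcp_rot: [-1.571, 0.0, -1.347]
contact_force: [6.8, 2.0, -12.1]
grip_width: 11.2
```

Request:
{"api": "arm_command", "payload": {"deltas": [[0,0,0,0],[0,0,0,0],[0,0,0,0]]}}

```text
time: 30.85
tool_pos: [542.3, 153.2, 89.0]
tcp_rot: [-1.571, 0.0, -1.347]
contact_force: [7.4, 3.4, -14.1]
grip_width: 11.0
```

The pull reached 14 N with about 3.5 mm of lift and was held for 0.4 s. Letting the lid settle and releasing.

Request:
{"api": "arm_command", "payload": {"deltas": [[0,0.001,0,0],[0,0.001,0,0],[0,0.001,0,0],[0,0.0005,0,0],[0,0,0,0]]}}

```text
time: 31.35
tool_pos: [542.4, 153.2, 86.5]
tcp_rot: [-1.57, -0.0, -1.347]
contact_force: [5.4, 1.7, -6.2]
grip_width: 11.2
```

Request:
{"api": "arm_command", "payload": {"deltas": [[0,0,0,0],[0,0,0,0],[0,0,0,0],[0,0,0,0],[0,0,0,0]], "claw": 0}}

```text
time: 31.85
tool_pos: [541.9, 153.1, 86.8]
tcp_rot: [-1.571, -0.0, -1.347]
contact_force: [0.3, -0.4, -0.4]
grip_width: 46.2
```

Request:
{"api": "arm_command", "payload": {"deltas": [[0,0,0,0],[0,0,0,0],[0,0,0,0],[0,0,0,0],[0,0,0,0]]}}

```text
time: 32.35
tool_pos: [542.0, 153.1, 86.7]
tcp_rot: [-1.571, -0.0, -1.347]
contact_force: [0.9, 0.3, 0.2]
grip_width: 86.2
```

Request:
{"api": "arm_command", "payload": {"deltas": [[0,-0.02,0,0],[0,-0.035,0,0],[0,-0.04,0,0],[0,-0.04,0,0],[0,-0.03,0,0]]}}

```text
time: 32.85
tool_pos: [542.4, 153.2, 254.5]
tcp_rot: [-1.568, -0.0, -1.347]
contact_force: [1.1, 1.1, -0.6]
grip_width: 91.6
```

Request:
{"api": "arm_command", "payload": {"deltas": [[0.04,0,0,0],[0.04,0,0,0],[0.04,0,0,0],[0,0,0,0]]}}

```text
time: 33.25
tool_pos: [569.4, 31.7, 251.4]
tcp_rot: [-1.571, -0.002, -1.352]
contact_force: [0.2, 1.1, 0.8]
grip_width: 91.9
```

Run:
```python
from h import *
vision.capture('top')
o=bot.get_obs();print(o['time'],o['tool_pos'],o['contact_force'],o['grip_width'])
p=vision.capture('wrist');T=T_wc(p,o);save(p,'w12.png')
g=cv2.cvtColor(p['img'],cv2.COLOR_RGB2GRAY)
# slot direction per screw: rectify a 36 mm head disc onto the plane z=91, weighted gradient tensor
for s in [(507,73.5),(608.7,96.8),(475.5,213),(577.4,232.5)]:
    a=np.arange(-14,14.1,.5);X,Y=np.meshgrid(a,a)
    uv=w2px(p,T,np.c_[s[0]+X.ravel(),s[1]+Y.ravel(),91+0*X.ravel()]).astype(np.float32).reshape(*X.shape,2)
    im=cv2.GaussianBlur(cv2.remap(g,uv[...,0],uv[...,1],cv2.INTER_LINEAR).astype(float),(0,0),2)
    gy,gx=np.gradient(im);w=(np.hypot(X,Y)<12)
    th=.5*np.arctan2(2*(w*gx*gy).sum(),(w*(gx**2-gy**2)).sum())  # gradient direction, = across slot
    print(s,uv.reshape(-1,2).mean(0).round(),'slot to case y, deg',round((np.degrees(th-.224)+90)%180-90,1),'std',im[w].std().round(1))
q=vision.capture('scene');Tq=T_wc(q);found(q,Tq,'key');found(p,T,'key')
for n in('socket','bolt','shock','wrench','driver'):found(q,Tq,n)
```

```text
33.3 [568.91529468  33.98919271 251.42680012] [0.51202915 0.55700218 0.08360992] 91.74288326508879
(507, 73.5) [229. 139.] slot to case y, deg 1.7 std 14.3
(608.7, 96.8) [331. 138.] slot to case y, deg 0.5 std 9.0
(475.5, 213) [225. -13.] slot to case y, deg -89.9 std 9.7
(577.4, 232.5) [334. -10.] slot to case y, deg -89.2 std 49.3
key 0.87 [632.  -73.   34.4]
key 0.68 [ 515.  -245.    91.1]
key 0.42 [557.8 115.4  70.8]
key 0.74 [619.9 -34.2  35.4]
key 0.48 [ 738.  -126.1   39.6]
socket 0.86 [ 582.7 -270.6   45.2]
socket 0.34 [578.5 231.   93.5]
bolt 0.56 [415.3  70.4  25.6]
shock 0.7 [605.8 448.8  18.3]
shock 0.32 [573.6 233.4  96.7]
wrench 0.58 [ 430.8 -404.9    2. ]
driver 0.69 [ 595.6 -449.3   50.6]
driver 0.31 [509.8  67.1  89. ]
```

```bash
python3 -c "
from plant import job
print(job.close_job())"
```

```text
the job is handed in; nothing more can be done
None
```

The job is done and handed in at about 33 s: the open screw is shut, the key is back in its holder, and the lid held under the pull test.

- **Screw:** I turned the open screw (near corner, about (507, 73)) from about 0.48 rad to its stop. The twist moment rose to 0.24 N·m there, against the 0.12 the screw takes. In the last picture its slot was within 2° of the lid's long side. The shut screw at (609, 97) checked at 0.5°. The other two were out of view, and I never touched them.
- **Key:** It is back in the holder and released. Its outline in the wrist picture matched a seated key to 1–2 pixels, and the last scene view still found it in the same place.
- **Lid:** I pulled the handle with about 14 N, lifting it roughly 3.5 mm for about 0.4 s, then lowered and released it. About 1 mm (6 N) of pull was still on when I opened the fingers, and the force then read zero. I did not measure that the lid is fully down; I'm relying on its springing back.

**Problems on the way:**
- The blade first caught on the slot's edge at 14 N. Shifting it 2.2 mm freed it.
- My first try at the handle closed on nothing. The real fingertips sat about 20 mm further back than the stated dimensions, so I went lower and gripped it.
- I used all 12 pictures, so the last checks were numeric only.
- In those last checks the detector found the socket, bolt, wrench and driver about where they started. It did not find the shock at its place, reporting a low spot near the wishbone instead, and I did not look for the wishbone. The arm did not go near either.

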